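# Rebuild the still life on its traced outlines

## Robot

A 6-joint arm with a two-finger parallel gripper is mounted at the origin on the work surface. World frame = base frame: x ahead of the robot, y to its left, z up, the work surface at z = 0. Lengths are in m, angles in rad, forces in N, time in s.
With the tool pointing down it reaches from about 0.325 to 0.775 m from the base axis. Payload 5.5 kg.
Tool frame: the origin (TCP) lies midway between the tips of the shut fingers; the grasp point (between the pads) lies 19 mm behind it; z points along the fingers, y is the line along which they close (so a half turn about z gives the same grasp; the last joint's range is limited). The gripper opens to 88 mm and grips with 3 to 60 N. Pads are 20 mm wide; open, the fingers measure 115 mm over their backs; the gripper's body (75 mm by 178 mm) begins 61 mm behind the grasp point.
Start: joints at [-1.334, 0.091, 1.231, -0, 1.82, -0.057], TCP at [0.174, -0.574, 0.223] pointing down, gripper open.
Joint ranges: [-2.87, 2.87], [-0.86, 2.18], [0.17, 2.46], [-1.51, 4.65], [0.06, 2.69], [-2.65, 2.65]. Speed limits (rad/s): [2.57, 2.57, 3.01, 3.14, 3.14, 3.14].

## Interface

Orientations are given as a unit quaternion [w, x, y, z].
In Python, from workcell import * gives the robot as it stands. The module is installed in compiled form; this text tells all that it offers.
- The arm moves only by the tool jog_arm, never from a script. Its argument "deltas" is a list of rows, each an object with "delta_pos": the shift along the tool's x, y, z in cm, a list of three; "twist": the turn about the tool's z in degrees; "jaw": the opening, from -1 (shut) to 1 (fully open). In form: [{"delta_pos": [x, y, z], "twist": twist, "jaw": jaw}, ...]. A call has 1 to 20 rows; each row is the pose to reach, as a shift and turn from the pose commanded when the call began, along the tool's axes at that moment; what a row does not reach only later rows make up. A row lasts 1/12 s, in which the tool goes at most 41.7 mm and 7.16 degrees, less where a joint would pass 70% of its speed; a pose out of reach is approached as far as the arm can. A call with a gripper value outside its range is refused whole. The fingers move at their own pace and stop on an object; the grip force is fixed at half the most. Time passes only in rows, so rows that repeat a pose let the fingers close. It gives the time, the measured TCP pose, the force, the opening and the grip force at its end, in the units of the state.
- get_obs(): the state, without advancing time (a new reading comes with each control period).
- grab_frame(name): name is "scene" or "top" or "wrist"; returns (picture, depth): 384x512x3 uint8, blue, green, red; 384x512 float32, m along the optical axis (not along the pixel's ray), 0 where there is no reading.
- camera_params(name): a dict with "intrinsics" (3x3 intrinsics, pixels), "pose" (4x4, takes a point from camera to world coordinates). Camera axes: x right, y down, z forward; pixel columns grow to the right and rows downward; lengths in m; the calibration is good to about 2 mm. A picture is of the moment at which its call begins: read the wrist's pose just before it. camera_params takes no time and is no camera call; for the wrist camera it gives the pose at the moment of the call.
- job_done(): hands the job in; it is judged then, once.
The state is a dict: "time_s": time; "joint_pos": joint angles; "qvel": joint speeds; "effort": joint torques, N m; "tool_pos": TCP position; "orientation": TCP orientation; "force": force on the tool from outside, world axes, zero at the start; "torque": the same for the moment, N m; "finger_gap": opening from 0.0 (shut) to 1.0 (fully open); "grip_force": force on a finger pad.
Only numpy, scipy, OpenCV 4.12 (cv2) and the standard library are available. Lean on these libraries where they do the work, as an engineer would, in place of code of your own. Each camera call takes 0.05 s, during which the arm holds its last target. There are 200 camera calls.

## Task

Rebuild the still life on the painter's table: stand each of the four models upright on the card whose dark outline matches its foot in shape and size, centred inside the outline and, for the oblong case and the square-footed cast, turned square with it. Leave the little white dish where it is.

Things in the scene. Friction and masses are not known exactly. Their poses are not given: they have to be found in the camera images.
- jar: Loose brown glass jar with a dark metal lid: upright cylinder 62 mm in diameter up to 52 mm, lid 58 mm in diameter, 70 mm tall in all, 150 to 310 g. Origin at the centre of the underside, z up. Yaw does not matter.
- vial: Loose small white ceramic bottle with a cork: upright cylinder 38 mm in diameter up to 50 mm, then a 24 mm neck and a 30 mm cork, 68 mm tall in all, 70 to 140 g. Origin at the centre of the underside, z up. Yaw does not matter.
- finial: Loose white plaster cast: a block 46 x 46 mm and 50 mm tall crowned by a ball 36 mm in diameter, 80 mm tall in all, 170 to 340 g. Origin at the centre of the underside, z up, x and y along the block's sides. Any quarter turn is as good.
- case: Loose closed brown wooden charcoal case with brass trim, 90 mm (its x) by 40 mm (its y), 40 mm tall, lying flat with its lid (a small brass plate) up, 100 to 200 g. Origin at the centre of the underside, z up. A half turn is as good.
- jar_card: The jar's place: 104 x 104 mm white card 3 mm thick, fixed flat on the table, with a dark 4 mm outline of the larger circle, 78 mm inside diameter. Origin at the centre of the card's underside, which is under the circle's centre; z up.
- vial_card: The small bottle's place: 80 x 80 mm white card 3 mm thick, fixed flat on the table, with a dark 4 mm outline of the smaller circle, 54 mm inside diameter. Origin at the centre of the card's underside, under the circle's centre; z up.
- finial_card: The plaster cast's place: 84 x 84 mm white card 3 mm thick, fixed flat on the table, with a dark 4 mm outline of a square, 60 x 60 mm inside. Origin at the centre of the card's underside, under the square's centre; x and y along the square's sides, z up.
- case_card: The case's place: 128 x 78 mm white card 3 mm thick, fixed flat on the table, with a dark 4 mm outline of an oblong, 104 mm (its x) by 54 mm (its y) inside. Origin at the centre of the card's underside, under the oblong's centre; z up.
- dish: Small loose white ceramic dish among the models, 60 mm in diameter, 28 mm tall, open at the top; to be left where it is. Origin at the centre of its underside.
Mind the look-alikes: they are no part of the job. Leave any blue look-alike of the case alone. What is shaped like the jar but purple is not meant.

How it is judged:
By the outcome, as a careful person would: the job done as asked, in the order asked, and still so for the second after the job is handed in, with the robot touching nothing.
It also fails if it takes over 128 s, if anything falls off the work surface, if the arm or the gripper's body presses on something with over 40 N, if the wrist force passes 120 N, or if a joint passes its speed limit or range.

## Working session

There is one attempt and no reset: what is moved stays moved. The work goes in short steps, Python scripts to look and compute and a tool call to move; the robot and the scene stay as the last step left them, time stands still between calls to the robot, and variables do not carry over. Pictures are saved under pics/ and viewed, at most 14 in all, crops included, and the job is handed in when it is done.

Besides the shell and the picture viewer there is one more tool, called after "Emit:" by a JSON object that holds its "api" and its "payload", one argument or row to a line. jog_arm: Moves the arm, as the interface text tells. Its arguments: {"type":"object","properties":{"deltas":{"type":"array","items":{"type":"object","properties":{"delta_pos":{"type":"array","items":{"type":"number"}},"twist":{"type":"number"},"jaw":{"type":"number"}}}}},"required":["deltas"]}

```bash
mkdir -p pics; cat > h.py <<'E'
from workcell import *
import numpy as np, cv2
def grab(n):
    p=camera_params(n); im,d=grab_frame(n); return im,d,np.array(p["intrinsics"]),np.array(p["pose"])
def ray(K,T,u,v,z):
    d=T[:3,:3]@np.linalg.solve(K,[u,v,1.]); o=T[:3,3]; return o+d*(z-o[2])/d[2]
def cloud(d,K,T):
    v,u=np.indices(d.shape); P=np.stack([(u-K[0,2])/K[0,0]*d,(v-K[1,2])/K[1,1]*d,d],-1)
    W=P@T[:3,:3].T+T[:3,3]; W[d==0]=np.nan; return W
E
python3 - <<'E'
from h import *
for n in("top","scene"):
    im,d,K,T=grab(n); cv2.imwrite(f"pics/{n}0.png",cv2.resize(im,(800,600))); np.savez(f"{n}0.npz",im=im,d=d,K=K,T=T)
    print(n,T.round(3).tolist(),K.round(1).tolist())
print(get_obs())
E
```

```text
top [[0.017, -0.986, 0.169, 0.277], [-1.0, -0.019, -0.013, 0.014], [0.016, -0.168, -0.986, 1.052], [0.0, 0.0, 0.0, 1.0]] [[430.5, 0.0, 256.1], [0.0, 430.5, 182.6], [0.0, 0.0, 1.0]]
scene [[0.585, 0.67, -0.457, 1.047], [0.811, -0.474, 0.342, -0.425], [0.012, -0.571, -0.821, 1.068], [0.0, 0.0, 0.0, 1.0]] [[479.8, 0.0, 255.5], [0.0, 479.8, 190.6], [0.0, 0.0, 1.0]]
{'time_s': 0.1, 'joint_pos': array([-1.33372611e+00,  9.18267852e-02,  1.23174950e+00, -5.27958199e-06,
        1.81978348e+00, -5.67016653e-02]), 'qvel': array([-0.00119252, -0.00140489, -0.00251671,  0.00188106,  0.00113933,
       -0.00059684]), 'effort': array([ 2.61495537e-03, -4.47856700e+01, -4.07570636e+01,  6.99798181e-02,
        2.83801410e-02, -1.05883287e-04]), 'tool_pos': array([ 0.17367454, -0.57404878,  0.22160308]), 'orientation': array([-8.79733846e-04,  9.89231350e-01,  1.46357625e-01, -8.21233570e-05]), 'force': array([-0.36458979, -0.05347425,  1.50166348]), 'torque': array([0.03440921, 0.02196016, 0.0145274 ]), 'grip_force': 0.0, 'finger_gap': 0.9983071778200286}
```

View pics/top0.png

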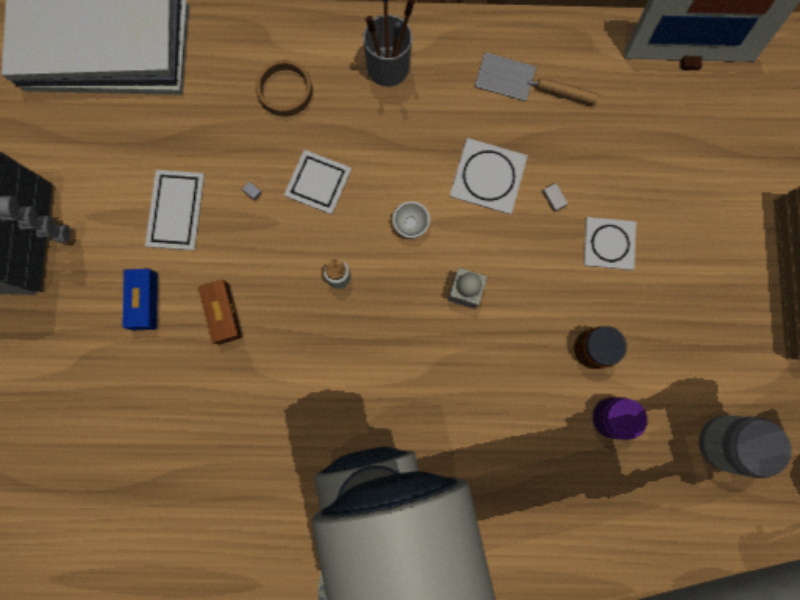

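View pics/scene0.png

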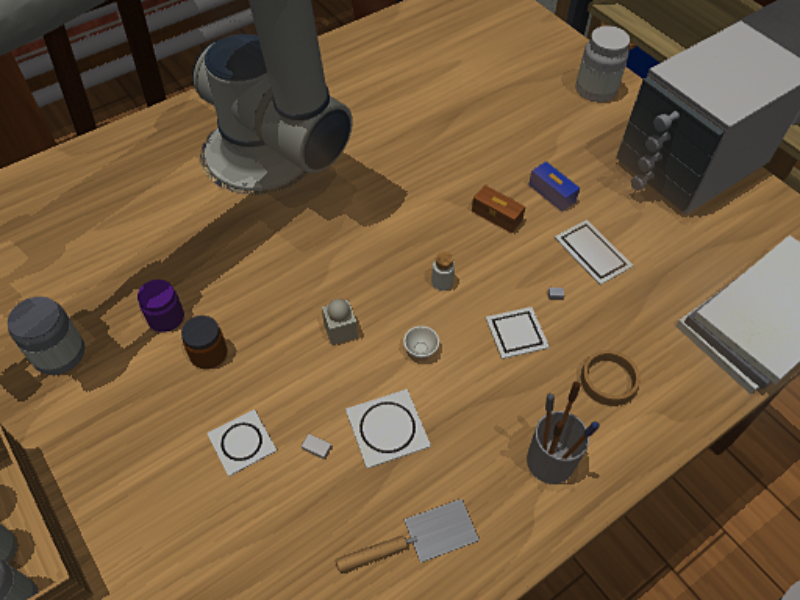

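The top picture shows jar candidates: brown (601,347), chosen; purple (620,418) and the big grey pot (745,445), rejected. Case candidates: brown (219,311), chosen; blue (140,298), rejected. Vial is the corked bottle at (336,272), the finial is at (467,287), and the dish at (411,220) stays put. The cards are case (175,209), finial (318,181), jar (489,175) and vial (610,243). The scene view agrees.

```bash
cat > m.py <<'E'
from h import *
px={'jar':(601,347),'vial':(336,272),'finial':(467,287),'case':(219,311),'dish':(411,220),'jar_card':(489,175),'vial_card':(610,243),'finial_card':(318,181),'case_card':(175,209)}
H={'jar':.07,'vial':.068,'finial':.05,'case':.04,'dish':.028}
f=np.load("top0.npz"); im,d,K,T=[f[k] for k in("im","d","K","T")]; W=cloud(d,K,T)
s=np.load("scene0.npz"); Ws=cloud(s["d"],s["K"],s["T"])
C={k:ray(K,T,u*.64,v*.64,H.get(k,0.003))[:2] for k,(u,v) in px.items()}
for k,c in C.items():
  for nm,w,img in(("top",W,im),("scene",Ws,s["im"])):
    near=np.linalg.norm(w[...,:2]-c,axis=-1)<(.085 if 'card' in k else .06)
    if 'card' in k: m=near&(w[...,2]<.02)&(img.max(-1)-img.min(-1).astype(int)<35)
    else: m=near&(w[...,2]>(.012 if k!='case' else .03))
    n,l,st,_=cv2.connectedComponentsWithStats(m.astype(np.uint8)); 
    m=l==1+np.argmax(st[1:,4])
    P=w[m]; 
    if k in('jar',): P=P[P[:,2]>.062]
    if k=='vial': P=P[P[:,2]>.058]
    if k=='finial': Q=P[P[:,2]>.06]; P=P[(P[:,2]>.044)]
    r=cv2.minAreaRect(P[:,:2].astype(np.float32)*1000); cc,R=cv2.minEnclosingCircle(P[:,:2].astype(np.float32)*1000)
    print(k,nm,len(P),"rect",np.round(r[0],1),np.round(r[1],1),round(r[2],1),"circ",np.round(cc,1),round(R,1),"z",np.round(np.percentile(P[:,2],[5,95])*1000,1), np.round(Q[:,:2].mean(0)*1000,1) if k=='finial' else '')
a=im[125:240,60:440]; cv2.imwrite("pics/crop.png",cv2.resize(im[160:290,60:430],None,fx=2.1,fy=2.1))
E
python3 m.py
```

```text
jar top 509 rect [ 363.3 -303.3] [56.3 57.1] 72.7 circ [ 364.  -303.7] 29.7 z [66.3 72.9] 
jar scene 415 rect [ 359.7 -300.7] [56.3 59.1] 59.4 circ [ 358.8 -300.8] 31.0 z [65.7 74.1] 
vial top 133 rect [469.4  97.2] [28.5 27.7] 3.1 circ [469.9  98.1] 14.9 z [62.9 70.3] 
vial scene 101 rect [467.5 100.1] [28.6 28.7] 75.4 circ [466.  101.4] 16.8 z [60.6 71.5] 
finial top 378 rect [ 451.5 -102.9] [45.9 47.3] 73.9 circ [ 451.9 -102.5] 32.0 z [47.1 79.2] [ 449.3 -101.3]
finial scene 314 rect [ 447.8 -100.4] [45.8 50.4] 73.7 circ [ 447.  -100.7] 31.6 z [47.6 80.4] [ 453.1 -102.9]
case top 671 rect [407.7 275.3] [90.2 42.2] 17.3 circ [407.8 276.2] 48.6 z [35.6 42.3] 
case scene 403 rect [404.2 279.5] [91.1 47.3] 18.4 circ [405.9 276.9] 48.4 z [32.8 44.7] 
dish top 280 rect [559.3 -16. ] [56.9 56.8] 1.4 circ [559.2 -15. ] 29.6 z [13.1 29.8] 
dish scene 277 rect [555.3 -12.8] [58.1 57.6] 36.8 circ [555.4 -12.8] 30.2 z [12.7 30.4] 
jar_card top 1614 rect [ 642.5 -140.3] [104.9 106.3] 74.2 circ [ 642.6 -141.1] 73.0 z [0.1 7.1] 
jar_card scene 1734 rect [ 639.  -138.3] [105.  106.9] 74.6 circ [ 639.4 -138.1] 72.2 z [0.5 7.5] 
vial_card top 1001 rect [ 533.1 -335.9] [81.7 81.1] 85.3 circ [ 533.1 -335.1] 55.5 z [0.3 6.6] 
vial_card scene 1082 rect [ 530.3 -333. ] [80.8 81.3] 85.6 circ [ 530.6 -332.7] 55.9 z [0.8 7.4] 
finial_card top 1081 rect [626.6 137.8] [86.  85.6] 69.4 circ [626.5 138. ] 58.0 z [-0.1  6.6] 
finial_card scene 890 rect [623.4 138.9] [85.9 86.5] 68.8 circ [623.1 139.3] 57.9 z [0.5 7.5] 
case_card top 1563 rect [574.8 364.9] [ 82.6 128.8] 87.0 circ [574.1 364.1] 73.8 z [-0.3  6.4] 
case_card scene 1008 rect [571.9 366.9] [ 83.3 130.6] 85.9 circ [571.9 365.1] 73.1 z [-0.   7.8]
```

View pics/crop.png

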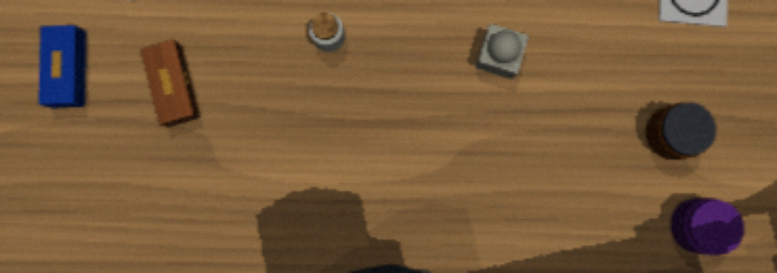

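The crop shows the brown case at (170,82) next to the blue one at (62,65), and the jar with its dark lid at (688,130) above the purple one at (708,228), so the choice holds. Next I fit the dark outlines for centre and yaw, and compute the first move.

```bash
cat >> h.py <<'E'
def psi(o=None):
    q=(o or get_obs())["orientation"]; return np.degrees(2*np.arctan2(q[2],q[1]))
def go(x,y,z,yaw):
    "deltas (cm, deg) in tool axes to TCP x,y,z mm, tool-x yaw deg"
    o=get_obs(); p=psi(o); a=np.radians(p); d=np.array([x,y,z])/10-o["tool_pos"]*100
    tw=((p-yaw)+90)%180-90
    print("t",round(o["time_s"],1),"psi",round(p,1),"delta",np.round([d[0]*np.cos(a)+d[1]*np.sin(a),d[0]*np.sin(a)-d[1]*np.cos(a),-d[2]],2),"twist",round(tw,1))
E
python3 - <<'E'
from h import *
C={'jar_card':(641,-139.5,0),'vial_card':(531.7,-334.5,0),'finial_card':(625,138.4,1),'case_card':(573.3,366,1)}
for n in("top","scene"):
  f=np.load(n+"0.npz"); im,K,T=f["im"],f["K"],f["T"]; g=im.max(-1)
  for k,(x,y,sq) in C.items():
    v,u=np.indices(g.shape); d=np.stack([(u-K[0,2])/K[0,0],(v-K[1,2])/K[1,1],np.ones(g.shape)],-1)@T[:3,:3].T
    w=T[:3,3]+d*((.003-T[2,3])/d[...,2])[...,None]; r=np.hypot(w[...,0]*1000-x,w[...,1]*1000-y)
    near=r<(64 if k=='case_card' else 48 if k=='finial_card' else 46 if k[0]=='j' else 34)
    m=((g<95)&near).astype(np.uint8); c,_=cv2.findContours(m,cv2.RETR_EXTERNAL,cv2.CHAIN_APPROX_NONE); c=max(c,key=len)[:,0]
    P=w[c[:,1],c[:,0],:2].astype(np.float32)*1000; R=cv2.minAreaRect(P); print(k,n,len(P),[np.round(q,1) for q in (R if sq else cv2.fitEllipse(P))])
go(361.5,-302,110,0)
E
```

```text
jar_card top 91 [array([ 642.9, -140.2]), array([82.9, 83.8]), np.float64(74.8)]
vial_card top 66 [array([ 533.3, -335.5]), array([59.3, 59.6]), np.float64(65.3)]
finial_card top 94 [array([626.3, 138. ]), array([67.1, 68.3]), np.float64(69.4)]
case_card top 130 [array([574.8, 365.3]), array([ 61. , 112.3]), np.float64(86.6)]
jar_card scene 95 [array([ 638.6, -138.4]), array([83.6, 84.2]), np.float64(134.7)]
vial_card scene 71 [array([ 529.4, -333.5]), array([59.9, 60.6]), np.float64(142.1)]
finial_card scene 87 [array([622.2, 140.3]), array([69. , 69.2]), np.float64(69.3)]
case_card scene 84 [array([570.9, 367.4]), array([ 62.1, 112.8]), np.float64(86.4)]
t 0.1 psi 16.8 delta [ 25.86 -20.6   11.16] twist 16.8
```

Emit:
{"api": "jog_arm", "payload": {
  "deltas": [
    {"delta_pos": [3,-2.4,0],"twist": 2,"jaw": 1},
    {"delta_pos": [6,-4.8,0],"twist": 4,"jaw": 1},
    {"delta_pos": [9,-7.2,0],"twist": 6,"jaw": 1},
    {"delta_pos": [12,-9.6,0],"twist": 8,"jaw": 1},
    {"delta_pos": [15,-12,0],"twist": 10,"jaw": 1},
    {"delta_pos": [18,-14.3,0],"twist": 12,"jaw": 1},
    {"delta_pos": [21,-16.7,0],"twist": 14,"jaw": 1},
    {"delta_pos": [24,-19.1,0],"twist": 16,"jaw": 1},
    {"delta_pos": [25.9,-20.6,0],"twist": 16.8,"jaw": 1},
    {"delta_pos": [25.9,-20.6,0],"twist": 16.8,"jaw": 1},
    {"delta_pos": [25.9,-20.6,3],"twist": 16.8,"jaw": 1},
    {"delta_pos": [25.9,-20.6,6],"twist": 16.8,"jaw": 1},
    {"delta_pos": [25.9,-20.6,9],"twist": 16.8,"jaw": 1},
    {"delta_pos": [25.9,-20.6,9],"twist": 16.8,"jaw": 1},
    {"delta_pos": [25.9,-20.6,9],"twist": 16.8,"jaw": 1}
  ]
}}

```text
time_s: 1.35
tool_pos: [0.3608, -0.3018, 0.1311]
orientation: [-0.001, 1.0, 0.0, -0.002]
force: [-0.7, -0.2, 0.9]
finger_gap: 1.001
grip_force: 0.0
```

```bash
python3 - <<'E'
from h import *
im,d,K,T=grab("wrist"); cv2.imwrite("pics/w1.png",im); go(361.5,-302,16,0); print(get_obs()["tool_pos"])
W=cloud(d,K,T); m=(abs(W[...,2]-.07)<.006)&(W[...,0]>.31); P=W[m][:,:2].astype(np.float32)*1000; print(len(P),cv2.minEnclosingCircle(P))
E
```

```text
t 1.4 psi 0.0 delta [-0.02 -0.06 11.74] twist 0.0
[ 0.36169008 -0.30261651  0.13339774]
4889 ((360.7323913574219, -300.9969177246094), 29.095670700073242)
```

View pics/w1.png

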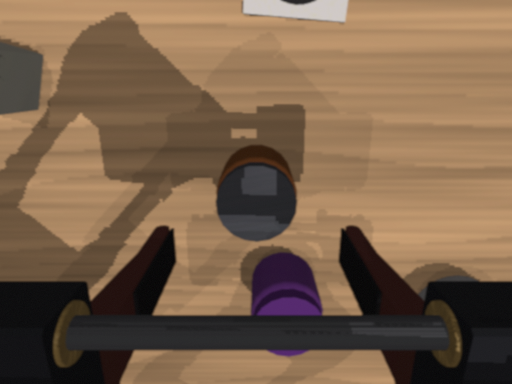

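The wrist view shows the jar's lid at (256,200), midway between the fingers, with the purple jar behind it at (287,300). It measures (360.7,-301.0), matching the plan. I descend and grip.

Emit:
{"api": "jog_arm", "payload": {
  "deltas": [
    {"delta_pos": [0,-0.1,2.5],"twist": 0,"jaw": 1},
    {"delta_pos": [0,-0.1,5],"twist": 0,"jaw": 1},
    {"delta_pos": [0,-0.1,7.5],"twist": 0,"jaw": 1},
    {"delta_pos": [0,-0.1,10],"twist": 0,"jaw": 1},
    {"delta_pos": [0,-0.1,11.6],"twist": 0,"jaw": 1},
    {"delta_pos": [0,-0.1,11.6],"twist": 0,"jaw": 1},
    {"delta_pos": [0,-0.1,11.6],"twist": 0,"jaw": 0.3},
    {"delta_pos": [0,-0.1,11.6],"twist": 0,"jaw": 0.1},
    {"delta_pos": [0,-0.1,11.6],"twist": 0,"jaw": -0.1},
    {"delta_pos": [0,-0.1,11.6],"twist": 0,"jaw": -0.3},
    {"delta_pos": [0,-0.1,11.6],"twist": 0,"jaw": -0.3},
    {"delta_pos": [0,-0.1,11.6],"twist": 0,"jaw": -0.3},
    {"delta_pos": [0,-0.1,11.6],"twist": 0,"jaw": -0.3},
    {"delta_pos": [0,-0.1,11.6],"twist": 0,"jaw": -0.3},
    {"delta_pos": [0,-0.1,10.6],"twist": 0,"jaw": -0.3},
    {"delta_pos": [0,-0.1,8.6],"twist": 0,"jaw": -0.3},
    {"delta_pos": [0,-0.1,6.6],"twist": 0,"jaw": -0.3},
    {"delta_pos": [0,-0.1,5.6],"twist": 0,"jaw": -0.3},
    {"delta_pos": [0,-0.1,5.6],"twist": 0,"jaw": -0.3}
  ]
}}

```text
time_s: 2.98
tool_pos: [0.363, -0.3022, 0.0796]
orientation: [0.002, 1.0, 0.0, 0.002]
force: [0.5, -0.8, -1.9]
finger_gap: 0.698
grip_force: 30.0
```

```bash
python3 - <<'E'
from h import *
o=get_obs();print(o["tool_pos"],o["finger_gap"],o["grip_force"])
go(641.0,-139.3,80,0)
E
```

```text
[ 0.36303723 -0.3021673   0.0796385 ] 0.697733887516911 29.998370809480548
t 3.0 psi 0.0 delta [ 27.81 -16.27  -0.04] twist 0.0
```

Emit:
{"api": "jog_arm", "payload": {
  "deltas": [
    {"delta_pos": [1.5,-0.9,0],"twist": 0,"jaw": -0.3},
    {"delta_pos": [4,-2.3,0],"twist": 0,"jaw": -0.3},
    {"delta_pos": [7,-4.1,0],"twist": 0,"jaw": -0.3},
    {"delta_pos": [10,-5.8,0],"twist": 0,"jaw": -0.3},
    {"delta_pos": [13,-7.6,0],"twist": 0,"jaw": -0.3},
    {"delta_pos": [16,-9.3,0],"twist": 0,"jaw": -0.3},
    {"delta_pos": [19,-11.1,0],"twist": 0,"jaw": -0.3},
    {"delta_pos": [22,-12.8,0],"twist": 0,"jaw": -0.3},
    {"delta_pos": [25,-14.6,0],"twist": 0,"jaw": -0.3},
    {"delta_pos": [27,-15.7,0],"twist": 0,"jaw": -0.3},
    {"delta_pos": [27.9,-16.3,0],"twist": 0,"jaw": -0.3},
    {"delta_pos": [27.9,-16.3,0],"twist": 0,"jaw": -0.3},
    {"delta_pos": [27.9,-16.3,0],"twist": 0,"jaw": -0.3}
  ]
}}

```text
time_s: 4.07
tool_pos: [0.6401, -0.138, 0.0752]
orientation: [-0.0, 1.0, 0.001, -0.001]
force: [0.3, 0.5, -2.2]
finger_gap: 0.69
grip_force: 30.0
```

```bash
python3 - <<'E'
from h import *
im,d,K,T=grab("wrist"); cv2.imwrite("pics/w2.png",im); go(641.4,-139.2,19.5,0)
o=get_obs();print(o["tool_pos"],o["finger_gap"])
im,d,K,T=grab("wrist");go(641.4,-139.2,19.5,0)
W=cloud(d,K,T); z=W[...,2]; m=(z>.115)&(z<.14)&(abs(W[...,0]-.64)<.04)&(abs(W[...,1]+.14)<.028); P=W[m][:,:2].astype(np.float32)*1000; print(len(P),cv2.minEnclosingCircle(P),np.percentile(W[m][:,2],[5,50,95]))
E
```

```text
t 4.1 psi 0.0 delta [0.16 0.06 5.61] twist 0.0
[ 0.63975103 -0.13857384  0.07564923] 0.6933609347802935
t 4.2 psi -0.0 delta [0.17 0.03 5.66] twist -0.0
11054 ((637.6465454101562, -138.5058135986328), 29.70888900756836) [0.11941378 0.12519301 0.12611178]
```

View pics/w2.png

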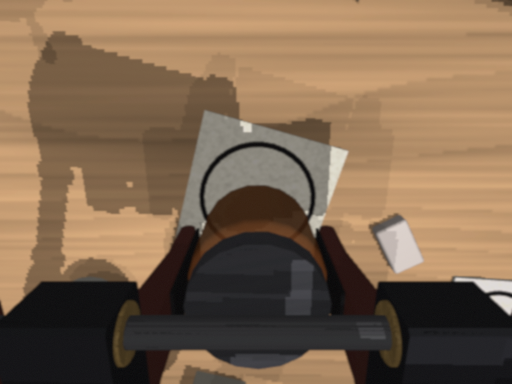

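The view shows the outline's upper arc from (203,195) over (258,142) to (315,195), with the held jar's lid centred near x=258. I fit that arc for a correction.

```bash
cat >> h.py <<'E'
def plane(K,T,c,z):
    d=np.c_[(c[:,0]-K[0,2])/K[0,0],(c[:,1]-K[1,2])/K[1,1],np.ones(len(c))]@T[:3,:3].T
    return (T[:3,3]+d*((z-T[2,3])/d[:,2])[:,None])*1000
def circ(P):
    A=np.c_[2*P[:,:2],np.ones(len(P))]; s=np.linalg.lstsq(A,(P[:,:2]**2).sum(1),rcond=None)[0]; return s[:2],np.sqrt(s[2]+s[:2]@s[:2])
E
python3 - <<'E'
from h import *
im,d,K,T=grab("wrist"); g=im.max(-1); 
pts=np.argwhere((g<70))[:,::-1]; p=pts[(pts[:,1]>135)&(pts[:,1]<198)&(abs(pts[:,0]-258)<64)]
P=plane(K,T,p.astype(float),.003); c,R=circ(P); k=abs(np.hypot(*(P[:,:2]-c).T)-41)<6; c,R=circ(P[k]); print(len(p),k.sum(),c,R)
print("TCP",get_obs()["tool_pos"], T[:3,3])
E
```

```text
1293 228 [ 641.67256275 -138.43228717] 40.560763324349566
TCP [ 0.63979064 -0.13902201  0.07645419] [ 0.72303072 -0.13928112  0.2361879 ]
```

Emit:
{"api": "jog_arm", "payload": {
  "deltas": [
    {"delta_pos": [0.25,0,1.5],"twist": 0,"jaw": -0.3},
    {"delta_pos": [0.25,0,3],"twist": 0,"jaw": -0.3},
    {"delta_pos": [0.25,0,4.3],"twist": 0,"jaw": -0.3},
    {"delta_pos": [0.25,0,5],"twist": 0,"jaw": -0.3},
    {"delta_pos": [0.25,0,5.3],"twist": 0,"jaw": -0.3},
    {"delta_pos": [0.25,0,5.5],"twist": 0,"jaw": -0.3},
    {"delta_pos": [0.25,0,5.5],"twist": 0,"jaw": -0.3}
  ]
}}

```text
time_s: 4.8
tool_pos: [0.6436, -0.1381, 0.0219]
orientation: [0.0, 1.0, 0.0, 0.0]
force: [0.8, -0.7, -2.8]
finger_gap: 0.697
grip_force: 30.0
```

Emit:
{"api": "jog_arm", "payload": {
  "deltas": [
    {"delta_pos": [0,0,0.1],"twist": 0,"jaw": -0.3},
    {"delta_pos": [0,0,0.2],"twist": 0,"jaw": -0.3},
    {"delta_pos": [0,0,0.2],"twist": 0,"jaw": -0.3}
  ]
}}

```text
time_s: 5.05
tool_pos: [0.6441, -0.1381, 0.0215]
orientation: [0.0, 1.0, 0.0, 0.001]
force: [-3.2, 0.3, 5.3]
finger_gap: 0.696
grip_force: 30.0
```

Contact. I release and rise, then head for the finial.

Emit:
{"api": "jog_arm", "payload": {
  "deltas": [
    {"delta_pos": [0,0,0],"twist": 0,"jaw": 0.5},
    {"delta_pos": [0,0,0],"twist": 0,"jaw": 0.7},
    {"delta_pos": [0,0,0],"twist": 0,"jaw": 1},
    {"delta_pos": [0,0,0],"twist": 0,"jaw": 1},
    {"delta_pos": [0,0,0],"twist": 0,"jaw": 1},
    {"delta_pos": [0,0,-2],"twist": 0,"jaw": 1},
    {"delta_pos": [0,0,-5],"twist": 0,"jaw": 1},
    {"delta_pos": [0,0,-8],"twist": 0,"jaw": 1},
    {"delta_pos": [0,0,-11],"twist": 0,"jaw": 1},
    {"delta_pos": [-3,0,-12],"twist": 3,"jaw": 1},
    {"delta_pos": [-6,-0.6,-12],"twist": 6,"jaw": 1},
    {"delta_pos": [-9,-1.3,-12],"twist": 10,"jaw": 1},
    {"delta_pos": [-12,-2,-12],"twist": 13,"jaw": 1},
    {"delta_pos": [-15,-2.8,-12],"twist": 16.2,"jaw": 1},
    {"delta_pos": [-18,-3.4,-12],"twist": 16.2,"jaw": 1},
    {"delta_pos": [-19.3,-3.7,-12],"twist": 16.2,"jaw": 1},
    {"delta_pos": [-19.3,-3.7,-12],"twist": 16.2,"jaw": 1},
    {"delta_pos": [-19.3,-3.7,-12],"twist": 16.2,"jaw": 1}
  ]
}}

```text
time_s: 6.55
tool_pos: [0.4506, -0.1011, 0.1402]
orientation: [0.0, 0.99, -0.141, 0.001]
force: [1.4, 0.5, -0.6]
finger_gap: 1.003
grip_force: 0.0
```

```bash
python3 - <<'E'
from h import *
im,d,K,T=grab("wrist"); cv2.imwrite("pics/w3.png",im); print(get_obs()["tool_pos"],psi())
W=cloud(d,K,T); z=W[...,2]; m=(abs(z-.05)<.006)&(np.hypot(W[...,0]-.45,W[...,1]+.102)<.04); P=W[m][:,:2].astype(np.float32)*1000; print(len(P),cv2.minAreaRect(P))
m=(z>.055)&(z<.09)&(np.hypot(W[...,0]-.45,W[...,1]+.102)<.04);Q=W[m]; print(len(Q),[(Q[:,i].min()+Q[:,i].max())*500 for i in(0,1)])
# jar after placing, top + scene
for n,mid in(("top",None),("scene",None)):
    im,d,K,T=grab(n); w=cloud(d,K,T); m=(w[...,2]>.064)&(w[...,2]<.085)&(np.hypot(w[...,0]-.64,w[...,1]+.139)<.05)
    P=w[m][:,:2].astype(np.float32)*1000; print(n,len(P),cv2.minAreaRect(P),cv2.minEnclosingCircle(P))
go(450,-101.8,15,-16.2)
E
```

```text
[ 0.45097486 -0.10124505  0.13995054] -16.169951515843426
1501 ((449.4992980957031, -99.67813873291016), (46.021480560302734, 45.8331413269043), 73.98971557617188)
1749 [np.float64(450.3039100495313), np.float64(-99.65102168085534)]
top 3 ((664.7911376953125, -140.69544982910156), (0.8568158149719238, 7.805823802947998), 72.25225067138672) ((664.9218139648438, -140.28744506835938), 3.9030113220214844)
scene 483 ((641.1664428710938, -138.94857788085938), (55.2738151550293, 57.40622329711914), 54.9071159362793) ((641.1149291992188, -138.5901336669922), 29.255569458007812)
t 6.7 psi -16.2 delta [-0.09  0.08 12.46] twist 0.0
```

View pics/w3.png

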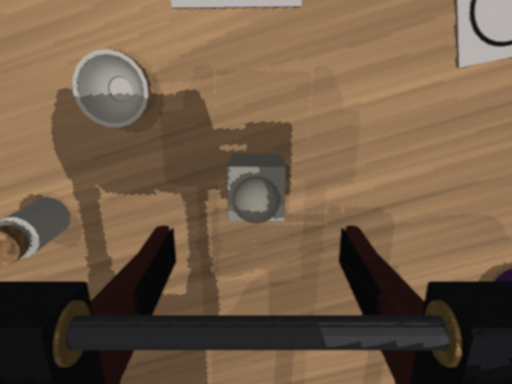

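The wrist view shows the finial at (256,188) centred between the fingers, and the dish well clear at (110,88). I descend and grip.

Emit:
{"api": "jog_arm", "payload": {
  "deltas": [
    {"delta_pos": [-0.1,0,2.5],"twist": 0,"jaw": 1},
    {"delta_pos": [-0.1,0,5],"twist": 0,"jaw": 1},
    {"delta_pos": [-0.1,0,7.5],"twist": 0,"jaw": 1},
    {"delta_pos": [-0.1,0,10],"twist": 0,"jaw": 1},
    {"delta_pos": [-0.1,0,12.2],"twist": 0,"jaw": 1},
    {"delta_pos": [-0.1,0,12.2],"twist": 0,"jaw": 1},
    {"delta_pos": [-0.1,0,12.2],"twist": 0,"jaw": 0.3},
    {"delta_pos": [-0.1,0,12.2],"twist": 0,"jaw": 0.1},
    {"delta_pos": [-0.1,0,12.2],"twist": 0,"jaw": -0.1},
    {"delta_pos": [-0.1,0,12.2],"twist": 0,"jaw": -0.3},
    {"delta_pos": [-0.1,0,12.2],"twist": 0,"jaw": -0.5},
    {"delta_pos": [-0.1,0,12.2],"twist": 0,"jaw": -0.5},
    {"delta_pos": [-0.1,0,12.2],"twist": 0,"jaw": -0.5},
    {"delta_pos": [-0.1,0,12.2],"twist": 0,"jaw": -0.5},
    {"delta_pos": [-0.1,0,11.2],"twist": 0,"jaw": -0.5},
    {"delta_pos": [-0.1,0,9.2],"twist": 0,"jaw": -0.5},
    {"delta_pos": [-0.1,0,7.2],"twist": 0,"jaw": -0.5},
    {"delta_pos": [-0.1,0,5.2],"twist": 0,"jaw": -0.5},
    {"delta_pos": [-0.1,0,4.2],"twist": 0,"jaw": -0.5},
    {"delta_pos": [-0.1,0,4.2],"twist": 0,"jaw": -0.5}
  ]
}}

```text
time_s: 8.37
tool_pos: [0.4507, -0.1012, 0.1006]
orientation: [0.0, 0.99, -0.141, 0.002]
force: [0.4, 0.3, -2.1]
finger_gap: 0.525
grip_force: 30.0
```

```bash
python3 - <<'E'
from h import *
for i in range(3): o=get_obs();print(o["tool_pos"],o["finger_gap"],o["grip_force"]); grab("wrist")
go(624.3,139.1,97,-20.8)
E
```

```text
[ 0.45066683 -0.10121159  0.10057904] 0.5249017261877068 29.99970316886902
[ 0.44994669 -0.10100751  0.0986232 ] 0.5201507993241035 29.99960035085678
[ 0.44925263 -0.10079198  0.09717338] 0.5209764888857876 29.999650418758392
t 8.5 psi -16.2 delta [ 10.18 -27.91  -0.07] twist 4.6
```

Emit:
{"api": "jog_arm", "payload": {
  "deltas": [
    {"delta_pos": [0.5,-1.5,0],"twist": 0.5,"jaw": -0.5},
    {"delta_pos": [1.5,-4,0],"twist": 1,"jaw": -0.5},
    {"delta_pos": [2.6,-7,0],"twist": 1.5,"jaw": -0.5},
    {"delta_pos": [3.7,-10,0],"twist": 2,"jaw": -0.5},
    {"delta_pos": [4.8,-13,0],"twist": 2.5,"jaw": -0.5},
    {"delta_pos": [5.8,-16,0],"twist": 3,"jaw": -0.5},
    {"delta_pos": [6.9,-19,0],"twist": 3.5,"jaw": -0.5},
    {"delta_pos": [8,-22,0],"twist": 4,"jaw": -0.5},
    {"delta_pos": [9.1,-25,0],"twist": 4.6,"jaw": -0.5},
    {"delta_pos": [9.9,-27,0],"twist": 4.6,"jaw": -0.5},
    {"delta_pos": [10.2,-27.9,0],"twist": 4.6,"jaw": -0.5},
    {"delta_pos": [10.2,-27.9,0],"twist": 4.6,"jaw": -0.5},
    {"delta_pos": [10.2,-27.9,0],"twist": 4.6,"jaw": -0.5},
    {"delta_pos": [10.2,-27.9,0],"twist": 4.6,"jaw": -0.5}
  ]
}}

```text
time_s: 9.68
tool_pos: [0.6243, 0.1376, 0.0969]
orientation: [0.001, 0.984, -0.181, -0.001]
force: [0.3, -0.5, -2.3]
finger_gap: 0.523
grip_force: 30.0
```

```bash
python3 - <<'E'
from h import *
im,d,K,T=grab("wrist"); cv2.imwrite("pics/w4.png",im); np.savez("w4.npz",im=im,d=d,K=K,T=T)
o=get_obs();print(o["tool_pos"],o["finger_gap"],psi()); go(624.3,139.1,18,-20.8)
W=cloud(d,K,T); z=W[...,2]; m=(z>.115)&(z<.138)&(np.hypot(W[...,0]-.624,W[...,1]-.139)<.034); P=W[m][:,:2].astype(np.float32)*1000; print(len(P),cv2.minAreaRect(P),np.percentile(z[m],[5,50,95]))
# previously placed jar
for n in("top","scene"):
    im,d,K,T=grab(n); w=cloud(d,K,T); m=(w[...,2]>.065)&(w[...,2]<.085)&(np.hypot(w[...,0]-.64,w[...,1]+.139)<.05)
    P=w[m][:,:2].astype(np.float32)*1000; print(n,len(P),cv2.minAreaRect(P),cv2.minEnclosingCircle(P))
E
```

```text
[0.62444579 0.13747317 0.09738228] 0.5227502877085555 -20.837042972135308
t 9.7 psi -20.8 delta [-0.07 -0.15  7.94] twist -0.0
6655 ((626.1498413085938, 138.06759643554688), (63.56242752075195, 42.80500030517578), 69.85798645019531) [0.11789029 0.12661334 0.13599228]
top 453 ((643.2052612304688, -140.57391357421875), (55.928462982177734, 56.18344497680664), 80.57157135009766) ((643.8645629882812, -140.30117797851562), 29.220624923706055)
scene 482 ((641.5787963867188, -139.2495574951172), (55.14179229736328, 57.164215087890625), 54.749961853027344) ((640.9877319335938, -139.21058654785156), 29.353424072265625)
```

View pics/w4.png

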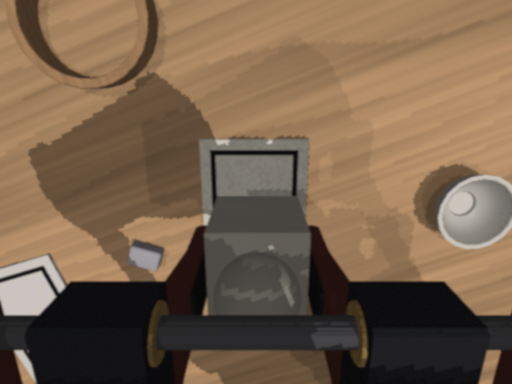

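The outline's far edge is at row ~151 and its sides at columns ~211 and ~298, parallel to the finial's block, so yaw is good. I compute the offset from those edges.

```bash
python3 - <<'E'
from h import *
f=np.load("w4.npz"); im,K,T=f["im"],f["K"],f["T"]; g=im.max(-1).astype(int)
def dk(a): i=np.where(a<55)[0]; return i.min(),i.max(),len(i)
r=dk(g[170,200:255]),dk(g[170,255:308]),dk(g[140:185,230]),dk(g[140:185,280]); print(r)
a=np.radians(-20.8); tx=np.array([np.cos(a),np.sin(a)]); ty=np.array([np.sin(a),-np.cos(a)]); tcp=np.array([624.4,137.5])
L,Rr=[plane(K,T,np.array([[u,170.]]),.003)[0,:2] for u in(200+(r[0][0]+r[0][1])/2,255+(r[1][0]+r[1][1])/2)]
F=plane(K,T,np.array([[255.,140+(r[2][0]+r[2][1])/2]]),.003)[0,:2]
print("width",(Rr-L)@ty,"y off",((L+Rr)/2-tcp)@ty,"x off",(F-tcp)@tx-32)
E
```

```text
((np.int64(12), np.int64(14), 3), (np.int64(38), np.int64(41), 4), (np.int64(11), np.int64(14), 4), (np.int64(11), np.int64(14), 4))
width 63.53012038009927 y off -2.103990553710972 x off -0.8920920153434189
```

Emit:
{"api": "jog_arm", "payload": {
  "deltas": [
    {"delta_pos": [-0.05,-0.2,1.5],"twist": 0,"jaw": -0.5},
    {"delta_pos": [-0.05,-0.2,3.5],"twist": 0,"jaw": -0.5},
    {"delta_pos": [-0.05,-0.2,5.5],"twist": 0,"jaw": -0.5},
    {"delta_pos": [-0.05,-0.2,6.8],"twist": 0,"jaw": -0.5},
    {"delta_pos": [-0.05,-0.2,7.3],"twist": 0,"jaw": -0.5},
    {"delta_pos": [-0.05,-0.2,7.5],"twist": 0,"jaw": -0.5},
    {"delta_pos": [-0.05,-0.2,7.5],"twist": 0,"jaw": -0.5},
    {"delta_pos": [-0.05,-0.2,7.5],"twist": 0,"jaw": -0.5}
  ]
}}

```text
time_s: 10.5
tool_pos: [0.6261, 0.1408, 0.0241]
orientation: [-0.0, 0.984, -0.18, 0.001]
force: [-0.7, -0.0, -1.7]
finger_gap: 0.523
grip_force: 30.0
```

Emit:
{"api": "jog_arm", "payload": {
  "deltas": [
    {"delta_pos": [-0.1,0.1,0.1],"twist": 0,"jaw": -0.5},
    {"delta_pos": [-0.1,0.1,0.2],"twist": 0,"jaw": -0.5},
    {"delta_pos": [-0.1,0.1,0.3],"twist": 0,"jaw": -0.5},
    {"delta_pos": [-0.1,0.1,0.3],"twist": 0,"jaw": -0.5}
  ]
}}

```text
time_s: 10.83
tool_pos: [0.6247, 0.1404, 0.0213]
orientation: [-0.0, 0.984, -0.18, 0.001]
force: [-1.9, 0.1, 5.1]
finger_gap: 0.519
grip_force: 30.0
```

Emit:
{"api": "jog_arm", "payload": {
  "deltas": [
    {"delta_pos": [0,0,0],"twist": 0,"jaw": 0.2},
    {"delta_pos": [0,0,0],"twist": 0,"jaw": 0.5},
    {"delta_pos": [0,0,0],"twist": 0,"jaw": 1},
    {"delta_pos": [0,0,0],"twist": 0,"jaw": 1},
    {"delta_pos": [0,0,0],"twist": 0,"jaw": 1},
    {"delta_pos": [0,0,0],"twist": 0,"jaw": 1},
    {"delta_pos": [0,0,-2],"twist": 0,"jaw": 1},
    {"delta_pos": [0,0,-5],"twist": 0,"jaw": 1},
    {"delta_pos": [0,0,-8],"twist": 0,"jaw": 1},
    {"delta_pos": [0,0,-11],"twist": 0,"jaw": 1},
    {"delta_pos": [-2,1.5,-12],"twist": 0,"jaw": 1},
    {"delta_pos": [-4.5,3.3,-12],"twist": 0,"jaw": 1},
    {"delta_pos": [-7,5.1,-12],"twist": 0,"jaw": 1},
    {"delta_pos": [-9.5,6.9,-12],"twist": 0,"jaw": 1},
    {"delta_pos": [-12,8.7,-12],"twist": 0,"jaw": 1},
    {"delta_pos": [-13.1,9.5,-12],"twist": 0,"jaw": 1},
    {"delta_pos": [-13.1,9.5,-12],"twist": 0,"jaw": 1},
    {"delta_pos": [-13.1,9.5,-12],"twist": 0,"jaw": 1},
    {"delta_pos": [-13.1,9.5,-12],"twist": 0,"jaw": 1}
  ]
}}

```text
time_s: 12.42
tool_pos: [0.4686, 0.098, 0.1398]
orientation: [-0.0, 0.984, -0.18, 0.0]
force: [-0.5, 0.1, 0.3]
finger_gap: 1.002
grip_force: 0.0
```

```bash
python3 - <<'E'
from h import *
im,d,K,T=grab("wrist"); print(get_obs()["tool_pos"],psi())
W=cloud(d,K,T); z=W[...,2]; m=(abs(z-.068)<.004)&(np.hypot(W[...,0]-.468,W[...,1]-.0986)<.03); P=W[m][:,:2].astype(np.float32)*1000; print(len(P),cv2.minEnclosingCircle(P))
go(468.5,98.6,13,-20.8)
im,d,K,T=grab("scene"); w=cloud(d,K,T); m=(w[...,2]>.048)&(np.hypot(w[...,0]-.624,w[...,1]-.139)<.05); P=w[m][:,:2].astype(np.float32)*1000; print("finial",len(P),cv2.minAreaRect(P))
E
```

```text
[0.46862159 0.09802046 0.13961047] -20.765487131464436
1179 ((468.2487487792969, 101.39700317382812), 14.955760955810547)
t 12.5 psi -20.8 delta [-0.03 -0.05 12.66] twist 0.0
finial 313 ((623.0153198242188, 139.66275024414062), (46.59755325317383, 50.12392807006836), 68.78705596923828)
```

Emit:
{"api": "jog_arm", "payload": {
  "deltas": [
    {"delta_pos": [-0.05,-0.15,2.5],"twist": 0,"jaw": 1},
    {"delta_pos": [-0.05,-0.15,5],"twist": 0,"jaw": 1},
    {"delta_pos": [-0.05,-0.15,7.5],"twist": 0,"jaw": 1},
    {"delta_pos": [-0.05,-0.15,10],"twist": 0,"jaw": 1},
    {"delta_pos": [-0.05,-0.15,12.5],"twist": 0,"jaw": 1},
    {"delta_pos": [-0.05,-0.15,12.5],"twist": 0,"jaw": 0.5},
    {"delta_pos": [-0.05,-0.15,12.5],"twist": 0,"jaw": 0.2},
    {"delta_pos": [-0.05,-0.15,12.5],"twist": 0,"jaw": 0},
    {"delta_pos": [-0.05,-0.15,12.5],"twist": 0,"jaw": -0.2},
    {"delta_pos": [-0.05,-0.15,12.5],"twist": 0,"jaw": -0.5},
    {"delta_pos": [-0.05,-0.15,12.5],"twist": 0,"jaw": -0.7},
    {"delta_pos": [-0.05,-0.15,12.5],"twist": 0,"jaw": -0.7},
    {"delta_pos": [-0.05,-0.15,12.5],"twist": 0,"jaw": -0.7},
    {"delta_pos": [-0.05,-0.15,12.5],"twist": 0,"jaw": -0.7},
    {"delta_pos": [-0.05,-0.15,11.5],"twist": 0,"jaw": -0.7},
    {"delta_pos": [-0.05,-0.15,9.5],"twist": 0,"jaw": -0.7},
    {"delta_pos": [-0.05,-0.15,7.5],"twist": 0,"jaw": -0.7},
    {"delta_pos": [-0.05,-0.15,5.5],"twist": 0,"jaw": -0.7},
    {"delta_pos": [-0.05,-0.15,4.5],"twist": 0,"jaw": -0.7},
    {"delta_pos": [-0.05,-0.15,4.5],"twist": 0,"jaw": -0.7}
  ]
}}

```text
time_s: 14.18
tool_pos: [0.4693, 0.0996, 0.0978]
orientation: [-0.001, 0.984, -0.18, 0.002]
force: [0.2, -0.5, -1.0]
finger_gap: 0.427
grip_force: 30.0
```

```bash
python3 - <<'E'
from h import *
grab("wrist"); grab("wrist"); o=get_obs();print(o["tool_pos"],o["finger_gap"],o["grip_force"])
go(531.4,-334.5,95,-20.8)
E
```

```text
[0.46779413 0.09940373 0.09425642] 0.4280099208175466 29.99970853328705
t 14.3 psi -20.8 delta [21.33 38.32 -0.07] twist 0.0
```

Emit:
{"api": "jog_arm", "payload": {
  "deltas": [
    {"delta_pos": [0.7,1.3,0],"twist": 0,"jaw": -0.7},
    {"delta_pos": [2,3.6,0],"twist": 0,"jaw": -0.7},
    {"delta_pos": [3.5,6.3,0],"twist": 0,"jaw": -0.7},
    {"delta_pos": [5,9,0],"twist": 0,"jaw": -0.7},
    {"delta_pos": [6.5,11.7,0],"twist": 0,"jaw": -0.7},
    {"delta_pos": [8,14.4,0],"twist": 0,"jaw": -0.7},
    {"delta_pos": [9.5,17.1,0],"twist": 0,"jaw": -0.7},
    {"delta_pos": [11,19.8,0],"twist": 0,"jaw": -0.7},
    {"delta_pos": [12.5,22.5,0],"twist": 0,"jaw": -0.7},
    {"delta_pos": [14,25.2,0],"twist": 0,"jaw": -0.7},
    {"delta_pos": [15.5,27.9,0],"twist": 0,"jaw": -0.7},
    {"delta_pos": [17,30.6,0],"twist": 0,"jaw": -0.7},
    {"delta_pos": [18.5,33.3,0],"twist": 0,"jaw": -0.7},
    {"delta_pos": [20,36,0],"twist": 0,"jaw": -0.7},
    {"delta_pos": [21,37.7,0],"twist": 0,"jaw": -0.7},
    {"delta_pos": [21.3,38.3,0],"twist": 0,"jaw": -0.7},
    {"delta_pos": [21.3,38.3,0],"twist": 0,"jaw": -0.7},
    {"delta_pos": [21.3,38.3,0],"twist": 0,"jaw": -0.7},
    {"delta_pos": [21.3,38.3,0],"twist": 0,"jaw": -0.7}
  ]
}}

```text
time_s: 15.87
tool_pos: [0.5311, -0.3327, 0.0939]
orientation: [-0.001, 0.984, -0.18, -0.001]
force: [-0.4, 0.2, -1.6]
finger_gap: 0.427
grip_force: 30.0
```

```bash
python3 - <<'E'
from h import *
im,d,K,T=grab("wrist"); cv2.imwrite("pics/w5.png",im); np.savez("w5.npz",im=im,d=d,K=K,T=T)
o=get_obs();print(o["tool_pos"],o["finger_gap"],o["force"]); go(531.4,-334.5,18.5,-20.8)
g=im.max(-1); p=np.argwhere(g<60)[:,::-1]; P=plane(K,T,p.astype(float),.003); c=np.array([531.4,-334.5])
for i in range(4):
    k=abs(np.hypot(*(P[:,:2]-c).T)-29)<(6-i); k&=(P[:,0]>530); c,R=circ(P[k]); print(k.sum(),c,R)
E
```

```text
[ 0.53127282 -0.33270758  0.09432338] 0.42862803838423746 [-0.29578071 -0.32116825 -2.40999004]
t 15.9 psi -20.7 delta [0.08 0.16 7.58] twist 0.1
459 [ 531.86461601 -333.61033827] 28.61478619117705
459 [ 531.86461601 -333.61033827] 28.61478619117705
459 [ 531.86461601 -333.61033827] 28.61478619117705
459 [ 531.86461601 -333.61033827] 28.61478619117705
```

View pics/w5.png

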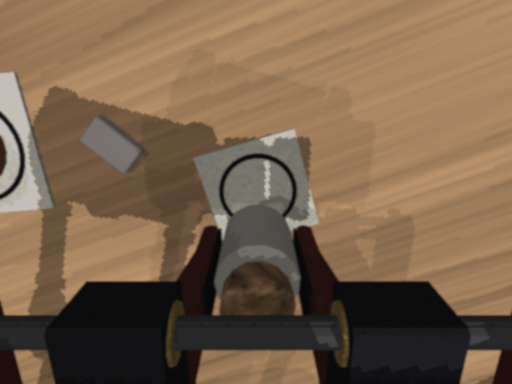

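The outline ring, centred near (258,188), fits at (531.9,-333.6), about 1 mm from the held vial. I lower it.

Emit:
{"api": "jog_arm", "payload": {
  "deltas": [
    {"delta_pos": [0.08,0.1,1.5],"twist": 0,"jaw": -0.7},
    {"delta_pos": [0.08,0.1,3.5],"twist": 0,"jaw": -0.7},
    {"delta_pos": [0.08,0.1,5.5],"twist": 0,"jaw": -0.7},
    {"delta_pos": [0.08,0.1,6.6],"twist": 0,"jaw": -0.7},
    {"delta_pos": [0.08,0.1,7.1],"twist": 0,"jaw": -0.7},
    {"delta_pos": [0.08,0.1,7.3],"twist": 0,"jaw": -0.7},
    {"delta_pos": [0.08,0.1,7.4],"twist": 0,"jaw": -0.7},
    {"delta_pos": [0.08,0.1,7.4],"twist": 0,"jaw": -0.7}
  ]
}}

```text
time_s: 16.58
tool_pos: [0.5323, -0.3356, 0.0219]
orientation: [0.0, 0.984, -0.18, 0.001]
force: [-0.1, -0.2, -0.8]
finger_gap: 0.425
grip_force: 30.0
```

Emit:
{"api": "jog_arm", "payload": {
  "deltas": [
    {"delta_pos": [0,-0.1,0.1],"twist": 0,"jaw": -0.7},
    {"delta_pos": [0,-0.1,0.2],"twist": 0,"jaw": -0.7},
    {"delta_pos": [0,-0.1,0.3],"twist": 0,"jaw": -0.7},
    {"delta_pos": [0,-0.1,0.3],"twist": 0,"jaw": -0.7}
  ]
}}

```text
time_s: 16.92
tool_pos: [0.5324, -0.3347, 0.0184]
orientation: [0.0, 0.984, -0.18, 0.001]
force: [0.1, 0.6, 1.4]
finger_gap: 0.426
grip_force: 30.0
```

Emit:
{"api": "jog_arm", "payload": {
  "deltas": [
    {"delta_pos": [0,0,0],"twist": 0,"jaw": 0},
    {"delta_pos": [0,0,0],"twist": 0,"jaw": 0.5},
    {"delta_pos": [0,0,0],"twist": 0,"jaw": 1},
    {"delta_pos": [0,0,0],"twist": 0,"jaw": 1},
    {"delta_pos": [0,0,0],"twist": 0,"jaw": 1},
    {"delta_pos": [0,0,0],"twist": 0,"jaw": 1},
    {"delta_pos": [0,0,0],"twist": 0,"jaw": 1},
    {"delta_pos": [0,0,-2],"twist": 0,"jaw": 1},
    {"delta_pos": [0,0,-5],"twist": 0,"jaw": 1},
    {"delta_pos": [0,0,-8],"twist": 0,"jaw": 1},
    {"delta_pos": [0,0,-11],"twist": 0,"jaw": 1},
    {"delta_pos": [-1,-1.6,-12],"twist": 0,"jaw": 1},
    {"delta_pos": [-3,-4.7,-12],"twist": -2,"jaw": 1},
    {"delta_pos": [-5,-7.9,-12],"twist": -4,"jaw": 1},
    {"delta_pos": [-7,-11,-12],"twist": -6,"jaw": 1},
    {"delta_pos": [-9,-14.2,-12],"twist": -8,"jaw": 1},
    {"delta_pos": [-11,-17.3,-12],"twist": -10,"jaw": 1},
    {"delta_pos": [-13,-20.5,-12],"twist": -12,"jaw": 1},
    {"delta_pos": [-15,-23.6,-12],"twist": -14,"jaw": 1}
  ]
}}

```text
time_s: 18.5
tool_pos: [0.4748, -0.059, 0.1378]
orientation: [-0.0, 0.998, -0.058, 0.0]
force: [0.3, -0.3, -0.4]
finger_gap: 1.0
grip_force: 0.0
```

```bash
python3 - <<'E'
from h import *
print(get_obs()["tool_pos"]); go(406,276.8,140,17.5)
E
```

```text
[ 0.47477458 -0.05900775  0.13778761]
t 18.5 psi -6.7 delta [-10.74 -32.55  -0.22] twist -24.2
```

Emit:
{"api": "jog_arm", "payload": {
  "deltas": [
    {"delta_pos": [-1,-3,0],"twist": -2.5,"jaw": 1},
    {"delta_pos": [-2,-6,0],"twist": -5,"jaw": 1},
    {"delta_pos": [-3,-9,0],"twist": -7.5,"jaw": 1},
    {"delta_pos": [-4,-12,0],"twist": -10,"jaw": 1},
    {"delta_pos": [-5,-15,0],"twist": -12.5,"jaw": 1},
    {"delta_pos": [-6,-18,0],"twist": -15,"jaw": 1},
    {"delta_pos": [-7,-21,0],"twist": -17.5,"jaw": 1},
    {"delta_pos": [-8,-24,0],"twist": -20,"jaw": 1},
    {"delta_pos": [-9,-27,0],"twist": -22.5,"jaw": 1},
    {"delta_pos": [-10,-30,0],"twist": -24.2,"jaw": 1},
    {"delta_pos": [-10.7,-32.5,0],"twist": -24.2,"jaw": 1},
    {"delta_pos": [-10.7,-32.5,0],"twist": -24.2,"jaw": 1},
    {"delta_pos": [-10.7,-32.5,0],"twist": -24.2,"jaw": 1},
    {"delta_pos": [-10.7,-32.5,0],"twist": -24.2,"jaw": 1}
  ]
}}

```text
time_s: 19.67
tool_pos: [0.4076, 0.2741, 0.1376]
orientation: [0.0, 0.988, 0.152, -0.0]
force: [-0.9, -0.3, 0.4]
finger_gap: 1.0
grip_force: 0.0
```

```bash
python3 - <<'E'
from h import *
im,d,K,T=grab("wrist"); cv2.imwrite("pics/w6.png",im); print(get_obs()["tool_pos"],psi())
W=cloud(d,K,T); z=W[...,2]; m=(abs(z-.04)<.005)&(np.hypot(W[...,0]-.406,W[...,1]-.2768)<.06); P=W[m][:,:2].astype(np.float32)*1000; print(len(P),cv2.minAreaRect(P))
go(406,276.8,8,17.5)
E
```

```text
[0.40774101 0.27378461 0.13763668] 17.380699854392446
5134 ((405.6593017578125, 279.71331787109375), (89.15849304199219, 40.02486801147461), 17.453651428222656)
t 19.7 psi 17.4 delta [-0.08 -0.34 12.96] twist -0.1
```

View pics/w6.png

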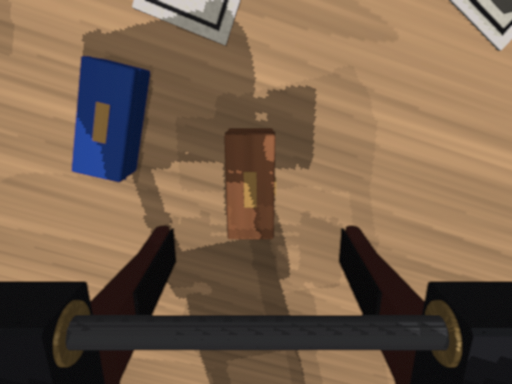

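The brown case at (250,185) is aligned with the tool, and the blue one is off to the left at (110,118). I shift 4 mm, descend and grip.

Emit:
{"api": "jog_arm", "payload": {
  "deltas": [
    {"delta_pos": [-0.1,-0.4,2.5],"twist": -0.1,"jaw": 1},
    {"delta_pos": [-0.1,-0.4,5],"twist": -0.1,"jaw": 1},
    {"delta_pos": [-0.1,-0.4,7.5],"twist": -0.1,"jaw": 1},
    {"delta_pos": [-0.1,-0.4,10],"twist": -0.1,"jaw": 1},
    {"delta_pos": [-0.1,-0.4,12],"twist": -0.1,"jaw": 1},
    {"delta_pos": [-0.1,-0.4,12.8],"twist": -0.1,"jaw": 1},
    {"delta_pos": [-0.1,-0.4,12.8],"twist": -0.1,"jaw": 0.3},
    {"delta_pos": [-0.1,-0.4,12.8],"twist": -0.1,"jaw": 0.1},
    {"delta_pos": [-0.1,-0.4,12.8],"twist": -0.1,"jaw": -0.2},
    {"delta_pos": [-0.1,-0.4,12.8],"twist": -0.1,"jaw": -0.4},
    {"delta_pos": [-0.1,-0.4,12.8],"twist": -0.1,"jaw": -0.7},
    {"delta_pos": [-0.1,-0.4,12.8],"twist": -0.1,"jaw": -0.7},
    {"delta_pos": [-0.1,-0.4,12.8],"twist": -0.1,"jaw": -0.7},
    {"delta_pos": [-0.1,-0.4,12.8],"twist": -0.1,"jaw": -0.7},
    {"delta_pos": [-0.1,-0.4,11.8],"twist": -0.1,"jaw": -0.7},
    {"delta_pos": [-0.1,-0.4,9.8],"twist": -0.1,"jaw": -0.7},
    {"delta_pos": [-0.1,-0.4,7.8],"twist": -0.1,"jaw": -0.7},
    {"delta_pos": [-0.1,-0.4,6.8],"twist": -0.1,"jaw": -0.7},
    {"delta_pos": [-0.1,-0.4,6.8],"twist": -0.1,"jaw": -0.7},
    {"delta_pos": [-0.1,-0.4,6.8],"twist": -0.1,"jaw": -0.7}
  ]
}}

```text
time_s: 21.38
tool_pos: [0.4056, 0.2784, 0.07]
orientation: [-0.0, 0.988, 0.152, 0.001]
force: [-0.1, 0.4, -0.9]
finger_gap: 0.453
grip_force: 30.0
```

```bash
python3 - <<'E'
from h import *
grab("wrist"); o=get_obs();print(o["tool_pos"],o["finger_gap"],o["grip_force"],psi(o)); go(572.8,366.4,68,-3.5)
E
```

```text
[0.40505069 0.27806323 0.06893467] 0.4558978516105603 29.999811351299286 17.533869352693685
t 21.4 psi 17.5 delta [18.66 -3.37  0.09] twist 21.0
```

Emit:
{"api": "jog_arm", "payload": {
  "deltas": [
    {"delta_pos": [1.5,-0.3,0],"twist": 2,"jaw": -0.7},
    {"delta_pos": [4,-0.7,0],"twist": 5,"jaw": -0.7},
    {"delta_pos": [7,-1.3,0],"twist": 9,"jaw": -0.7},
    {"delta_pos": [10,-1.8,0],"twist": 13,"jaw": -0.7},
    {"delta_pos": [13,-2.4,0],"twist": 17,"jaw": -0.7},
    {"delta_pos": [16,-2.9,0],"twist": 20,"jaw": -0.7},
    {"delta_pos": [18,-3.3,0],"twist": 21,"jaw": -0.7},
    {"delta_pos": [18.7,-3.4,0],"twist": 21,"jaw": -0.7},
    {"delta_pos": [18.7,-3.4,0],"twist": 21,"jaw": -0.7},
    {"delta_pos": [18.7,-3.4,0],"twist": 21,"jaw": -0.7},
    {"delta_pos": [18.7,-3.4,0],"twist": 21,"jaw": -0.7}
  ]
}}

```text
time_s: 22.35
tool_pos: [0.5723, 0.3664, 0.069]
orientation: [0.0, 1.0, -0.03, -0.001]
force: [-0.4, -0.3, -0.6]
finger_gap: 0.452
grip_force: 30.0
```

```bash
python3 - <<'E'
from h import *
im,d,K,T=grab("wrist"); cv2.imwrite("pics/w7.png",im); np.savez("w7.npz",im=im,d=d,K=K,T=T)
o=get_obs();print(o["tool_pos"],o["finger_gap"],psi(o)); go(572.8,366.4,12,-3.5)
W=cloud(d,K,T); z=W[...,2]; m=(abs(z-.1)<.008)&(np.hypot(W[...,0]-.573,W[...,1]-.366)<.055); P=W[m][:,:2].astype(np.float32)*1000; print(len(P),cv2.minAreaRect(P))
E
```

```text
[0.57238354 0.36653119 0.06949528] 0.4531236244145094 -3.439634864715687
t 22.4 psi -3.4 delta [0.04 0.01 5.75] twist 0.1
14009 ((573.0861206054688, 366.6760559082031), (61.38408660888672, 90.16400909423828), 85.85082244873047)
```

View pics/w7.png

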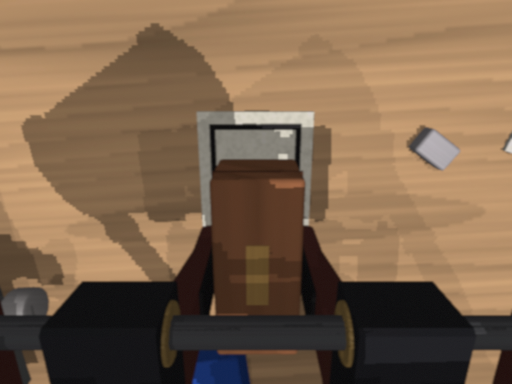

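The case is held square to the outline, whose sides are at columns ~213 and ~299 and far edge at row ~127. I compute the offset.

```bash
python3 - <<'E'
from h import *
f=np.load("w7.npz"); im,K,T=f["im"],f["K"],f["T"]; g=im.max(-1).astype(int)
def dk(a): i=np.where(a<60)[0]; return i.min(),i.max(),len(i)
r=dk(g[145,202:255]),dk(g[145,255:308]),dk(g[115:140,230]),dk(g[115:140,280]); print(r)
a=np.radians(-3.5); tx=np.array([np.cos(a),np.sin(a)]); ty=np.array([np.sin(a),-np.cos(a)]); tcp=np.array([572.4,366.5])
L,Rr=[plane(K,T,np.array([[u,145.]]),.003)[0,:2] for u in(202+(r[0][0]+r[0][1])/2,255+(r[1][0]+r[1][1])/2)]
F=plane(K,T,np.array([[255.,115+(r[2][0]+r[2][1])/2]]),.003)[0,:2]
print("width",(Rr-L)@ty,"y off",((L+Rr)/2-tcp)@ty,"x off",(F-tcp)@tx-54)
E
```

```text
((np.int64(9), np.int64(12), 4), (np.int64(41), np.int64(44), 4), (np.int64(10), np.int64(13), 4), (np.int64(10), np.int64(13), 4))
width 57.64312209677382 y off -0.9339916778930645 x off 0.3257804471595591
```

Emit:
{"api": "jog_arm", "payload": {
  "deltas": [
    {"delta_pos": [0,-0.05,1.5],"twist": 0,"jaw": -0.7},
    {"delta_pos": [0,-0.05,3],"twist": 0,"jaw": -0.7},
    {"delta_pos": [0,-0.05,4.4],"twist": 0,"jaw": -0.7},
    {"delta_pos": [0,-0.05,5],"twist": 0,"jaw": -0.7},
    {"delta_pos": [0,-0.05,5.2],"twist": 0,"jaw": -0.7},
    {"delta_pos": [0,-0.05,5.4],"twist": 0,"jaw": -0.7},
    {"delta_pos": [0,-0.05,5.5],"twist": 0,"jaw": -0.7},
    {"delta_pos": [0,-0.05,5.5],"twist": 0,"jaw": -0.7}
  ]
}}

```text
time_s: 23.07
tool_pos: [0.5738, 0.3677, 0.0154]
orientation: [-0.0, 1.0, -0.03, 0.0]
force: [0.1, 0.1, -1.3]
finger_gap: 0.455
grip_force: 30.0
```

Emit:
{"api": "jog_arm", "payload": {
  "deltas": [
    {"delta_pos": [-0.05,0,0.1],"twist": 0,"jaw": -0.7},
    {"delta_pos": [-0.05,0,0.2],"twist": 0,"jaw": -0.7},
    {"delta_pos": [-0.05,0,0.2],"twist": 0,"jaw": -0.7},
    {"delta_pos": [-0.05,0,0.2],"twist": 0,"jaw": -0.7}
  ]
}}

```text
time_s: 23.4
tool_pos: [0.5732, 0.3677, 0.0131]
orientation: [-0.0, 1.0, -0.03, 0.0]
force: [0.7, -0.0, 0.0]
finger_gap: 0.458
grip_force: 30.0
```

Emit:
{"api": "jog_arm", "payload": {
  "deltas": [
    {"delta_pos": [0,0,0.05],"twist": 0,"jaw": -0.7},
    {"delta_pos": [0,0,0.05],"twist": 0,"jaw": 0},
    {"delta_pos": [0,0,0.05],"twist": 0,"jaw": 0.5},
    {"delta_pos": [0,0,0.05],"twist": 0,"jaw": 0.8},
    {"delta_pos": [0,0,0.05],"twist": 0,"jaw": 0.8},
    {"delta_pos": [0,0,0.05],"twist": 0,"jaw": 0.8},
    {"delta_pos": [0,0,0.05],"twist": 0,"jaw": 0.8},
    {"delta_pos": [0,0,-2],"twist": 0,"jaw": 0.8},
    {"delta_pos": [0,0,-5],"twist": 0,"jaw": 0.8},
    {"delta_pos": [0,0,-8],"twist": 0,"jaw": 0.8},
    {"delta_pos": [0,0,-11],"twist": 0,"jaw": 0.8},
    {"delta_pos": [0,0,-14],"twist": 0,"jaw": 0.8},
    {"delta_pos": [-3,3,-16],"twist": 0,"jaw": 0.8},
    {"delta_pos": [-6,6,-16],"twist": 0,"jaw": 0.8},
    {"delta_pos": [-9,9,-16],"twist": 0,"jaw": 0.8},
    {"delta_pos": [-12,12,-16],"twist": 0,"jaw": 0.8},
    {"delta_pos": [-15,15,-16],"twist": 0,"jaw": 0.8},
    {"delta_pos": [-18,18,-16],"twist": 0,"jaw": 0.8},
    {"delta_pos": [-20,21,-16],"twist": 0,"jaw": 0.8},
    {"delta_pos": [-20,24,-16],"twist": 0,"jaw": 0.8}
  ]
}}

```text
time_s: 25.07
tool_pos: [0.3558, 0.1395, 0.173]
orientation: [-0.0, 1.0, -0.029, 0.0]
force: [1.9, -0.3, -0.3]
finger_gap: 0.9
grip_force: 0.0
```

```bash
python3 - <<'E'
from h import *
C={'jar':(641,-139,.065),'vial':(531.5,-334.5,.061),'finial':(624,139,.047),'case':(573,366,.034),'dish':(557,-14,.012)}
for n in("top","scene"):
    im,d,K,T=grab(n); w=cloud(d,K,T); cv2.imwrite(f"pics/{n}1.png",cv2.resize(im,(800,600)))
    for k,(x,y,h) in C.items():
        m=(w[...,2]>h)&(w[...,2]<.09)&(np.hypot(w[...,0]*1000-x,w[...,1]*1000-y)<58); P=w[m][:,:2].astype(np.float32)*1000
        R=cv2.minAreaRect(P); print(n,k,len(P),[np.round(q,1) for q in R])
E
```

```text
top jar 454 [array([ 643.1, -140.7]), array([56.3, 56.1]), np.float64(79.2)]
top vial 140 [array([ 533.2, -337. ]), array([28.8, 28.7]), np.float64(58.4)]
top finial 360 [array([625.6, 137.1]), array([46.2, 47.1]), np.float64(69.7)]
top case 642 [array([575.4, 363.2]), array([41.4, 91.2]), np.float64(86.6)]
top dish 287 [array([559.3, -15.9]), array([56.7, 56.7]), np.float64(89.9)]
scene jar 480 [array([ 641.3, -139. ]), array([56.6, 56.8]), np.float64(9.3)]
scene vial 149 [array([ 531. , -334.9]), array([29. , 29.1]), np.float64(52.0)]
scene finial 316 [array([623. , 139.4]), array([46.7, 49.2]), np.float64(68.7)]
scene case 424 [array([572.7, 366.1]), array([43.6, 91.8]), np.float64(86.0)]
scene dish 274 [array([555.6, -11.6]), array([59.1, 56.7]), np.float64(89.5)]
```

View pics/top1.png

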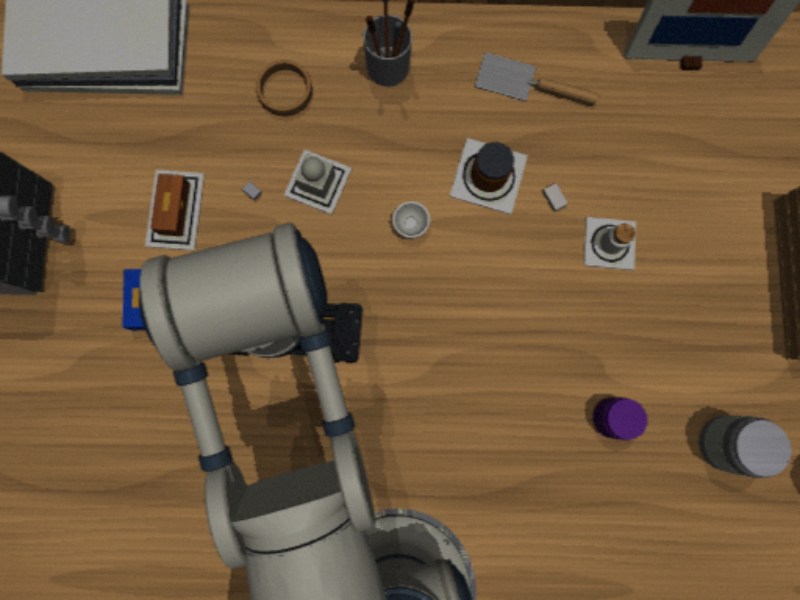

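View pics/scene1.png

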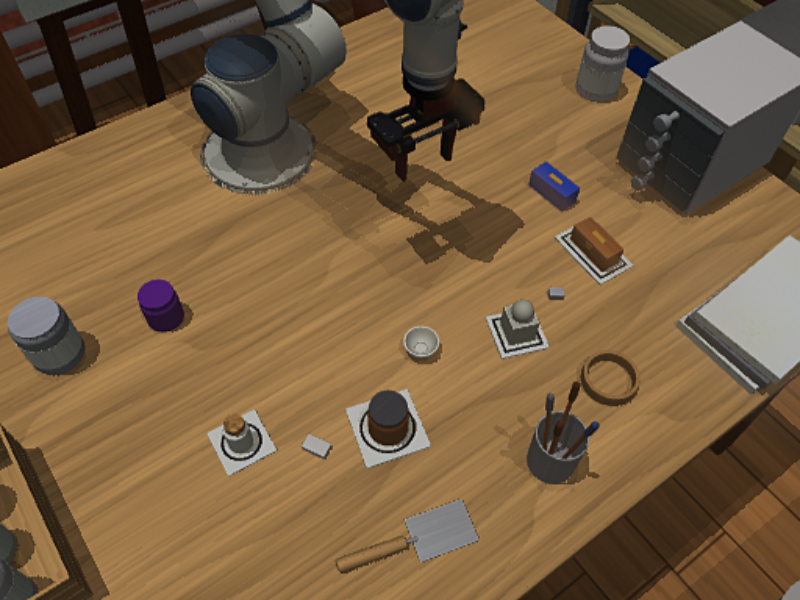

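The top view shows the jar at (491,168), the vial at (613,241), the finial at (317,177) and the case at (170,205). Each is upright inside its outline. The dish at (411,220) and both look-alikes haven't moved. In each view, models sit within about 3 mm of their outline's centre and within 1° of square, so I hand in.

```bash
python3 -c "
from workcell import *
print(job_done())"
```

```text
the job is handed in; nothing more can be done
None
```

All four models stand upright on their matching cards, measured within about 3 mm of centre, with the case and cast within about 1° of square; the dish and look-alikes weren't moved, and the job was handed in at about 25 s of the allowed 128 s, with no verdict returned.

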